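# Scoop small padlocks from the stock bin onto the counter scale

## Task

Take the hand scoop by its upright handle, scoop small padlocks out of the stock bin and tip at least three of them into the pan of the counter scale; then stand the scoop upright on its rubber mat again and let go. Touch the padlocks only with the scoop, never with the gripper, spill none of them, and leave the oil can, the mug and the screwdriver where they are.

Things in the scene. Friction and masses are not known exactly. Their poses are not given: they have to be found in the camera images.
- scoop: Loose aluminium scoop with an upright wooden handle, 0.22 kg. Origin: centre of its underside, z up, mouth towards -x. Floor 86 mm (x) by 92 mm (y), 2.5 mm thick, thinning to 1.5 mm at the lip; back wall at x = +42 mm, 45 mm high; side walls 36 mm high, 18 mm near the mouth. Handle: x = +56 mm, y = 0, 26 mm (x) by 16 mm (y), z = 40 to 128 mm; grip it across its 16 mm (y)
- scoop_lip (a point): Middle of the scoop's front lower edge, 43 mm ahead (-x) of the scoop's origin, at its underside
- scoop_grip (a point): Point on the axis of the scoop's handle, 90 mm above the underside, 38 mm below the handle's top; axes as scoop
- mat: Fixed black rubber mat, 170 mm (x) by 140 mm (y), 4 mm thick, the scoop's parking place. Origin: centre of its underside
- bin: Fixed dark steel open stock bin, 300 mm (x) by 126 mm (y), walls 5 mm thick and 50 mm high above the origin, floor 5 mm thick: inside 290 by 116 by 45 mm deep. Origin: centre of the underside of the floor plate, which stands 0 to 25 mm above the counter. The padlocks start in the half at its own -x end, the +x end is clear
- bin_floor (a point): Centre of the bin's inner floor (its upper face), axes as bin
- scale: Fixed grey counter scale with a square steel pan. Origin: centre of the underside. Pan outside 185 mm (x) by 165 mm (y), walls 4 mm thick, rim 76 mm above the origin
- pan (a point): Centre of the scale pan's inner floor (upper face), 36 mm below the pan's rim; inside 177 mm (x) by 157 mm (y), axes as scale
- oil_can: Bystander: grey oil can, diameter 52 mm, 120 mm high. Origin: centre of the underside
- mug: Bystander: white mug, diameter 76 mm, 85 mm high. Origin: centre of the underside
- screwdriver: Bystander: screwdriver lying on the counter, to the side. Origin: underside, middle of its length
- padlock0: One of six loose small brass padlocks with a steel shackle, 45 g: body 24 mm (x) by 30 mm (y) by 14 mm thick (z) with well rounded edges, shackle on its +x side, 38 mm long overall. Origin: centre of its flat underside as first laid
- padlock1: Padlock, same as padlock0
- padlock2: Padlock, same as padlock0
- padlock3: Padlock, same as padlock0
- padlock4: Padlock, same as padlock0
- padlock5: Padlock, same as padlock0
Mind the look-alikes: they are no part of the job. Leave any green, pink or turquoise look-alike of the padlock0 alone.

How it is judged:
By the outcome, as a careful person would: the job done as asked, in the order asked, and still so for the second after the job is handed in, with the robot touching nothing.
It also fails if it takes over 67 s, if anything falls off the work surface, if the arm or the gripper's body presses on something with over 40 N, if the wrist force passes 120 N, or if a joint passes its speed limit or range.

## Robot

A 7-joint arm with a two-finger parallel gripper is mounted at the origin on the work surface. World frame = base frame: x ahead of the robot, y to its left, z up, the work surface at z = 0. Lengths are in m, angles in degrees, forces in N, time in s.
With the tool pointing down it reaches from about 0.4 to 0.875 m from the base axis. Payload 6.5 kg.
Tool frame: the origin (TCP) lies at the very end of the fingers, on their centre line; the grasp point (between the pads) lies 19 mm behind it; z points along the fingers, y is the direction in which the jaws open and shut (so a half turn about z gives the same grasp; the last joint's range is limited). The gripper opens to 85 mm and grips with 20 to 120 N. Pads are 22 mm wide; open, the fingers measure 114 mm over their backs; the gripper's body (76 mm by 85 mm) begins 54 mm behind the grasp point. The pads swing forward as they close: fully open they stand 13 mm farther back than shut.
Start: joints at [-72.032, 30.733, -0.252, 88.115, 0.149, 61.152, -4.079], TCP at [0.241, 0.604, 0.231] pointing down, gripper open.
Joint ranges: [-154.64, 154.64], [-21.42, 123.67], [-72.66, 72.17], [13.99, 137.28], [-74.86, 254.86], [10.95, 109.41], [-158.01, 158.01]. Speed limits (degrees/s): [136.94, 136.94, 180, 180, 180, 180, 180].

## Interface

Orientations are given as [roll, pitch, yaw] about the fixed x, y, z axes, in that order (R = Rz(yaw) Ry(pitch) Rx(roll)).
In Python, from rig import telemetry, eyes, job gives the robot as it stands.
- The arm moves only by the tool jog_arm, never from a script. Its argument "moves" is a list of rows, each an object with "delta_pos": the shift along the tool's x, y, z in m, a list of three; "roll": the turn about the tool's z in degrees; "gripper": the finger opening in m, from 0 to 0.0854. A call has 1 to 5 rows; each row shifts and turns the commanded pose from where the row before left it, along the tool's axes as they then stand; what a row does not reach is not made up. A row lasts 1/10 s, in which the tool goes at most 50 mm and 8.59 degrees, less where a joint would pass 70% of its speed; a pose out of reach is approached as far as the arm can. A call with a gripper value outside its range is refused whole. The fingers move at their own pace and stop on an object; "grip_force" is the grip in N (left out, the last holds). Time passes only in rows, so rows that do not move let the fingers close. It gives the time, the measured TCP pose, the force and the opening at its end, in the units of the state.
- telemetry.observe(): the state, without advancing time (a new reading comes with each control period).
- eyes.snapshot(name): name is "scene" or "top" or "wrist"; returns a dict with "color" (480x640x3 uint8, red, green, blue), "intrinsics" (3x3 intrinsics, pixels), "pose" (4x4, takes a point from camera to world coordinates); the wrist camera has in their place "T_tool_cam" (4x4, takes a point from camera to tool coordinates, whose origin is the TCP and whose axes are the flange's). Camera axes: x right, y down, z forward; pixel columns grow to the right and rows downward; lengths in m; the calibration is good to about 2 mm. The wrist camera is an equidistant fisheye: a pixel r from the principal point sees the ray r / f radians off the axis. A picture is of the moment at which its call begins: read the wrist's pose just before it. There is no depth.
- job.close_job(): hands the job in, once; it reports no verdict.
The state is a dict: "t": time; "joints": joint angles; "dq": joint speeds; "effort": joint torques, N m; "tcp_pos": TCP position; "eef_rot": TCP orientation; "force": force on the tool from outside, world axes, zero at the start; "torque": the same for the moment, N m; "width": finger opening in m.
Only numpy, scipy, OpenCV 4.12 (cv2) and the standard library are available. Lean on these libraries where they do the work, as an engineer would, in place of code of your own. Each camera call takes 0.05 s, during which the arm holds its last target. There are 200 camera calls.

## Working session

There is one attempt and no reset: what is moved stays moved. The work goes in short steps, Python scripts to look and compute and a tool call to move; the robot and the scene stay as the last step left them, time stands still between calls to the robot, and variables do not carry over. Pictures are saved under pics/ and viewed, about 8 in all and at most 12, crops included, and the job is handed in when it is done.

Besides the shell and the picture viewer there is one more tool, called after "Request:" in YAML: its name, and indented under it one key for each argument. jog_arm: Moves the arm, as the interface text tells. Its arguments: {"type":"object","properties":{"moves":{"type":"array","items":{"type":"object","properties":{"delta_pos":{"type":"array","items":{"type":"number"}},"roll":{"type":"number"},"gripper":{"type":"number"}}}},"grip_force":{"type":"number"}},"required":["moves"]}

```bash
mkdir -p pics; ls
python3 - <<'E'
from rig import telemetry, eyes
import cv2
print(telemetry.observe())
for n in("scene","top"):
    s=eyes.snapshot(n); cv2.imwrite(f"pics/{n}0.png",s["color"][...,::-1]); print(n,s["intrinsics"].tolist(),s["pose"].tolist())
E
```

```text
pics
{'t': 0.0, 'joints': array([-72.03292529,  30.77745629,  -0.25248995,  88.17217033,
         0.14823837,  61.15132094,  -4.07768644]), 'dq': array([-0.01931316,  0.04071576, -0.08747654,  0.04105674, -0.08869199,
       -0.09015147,  0.01487557]), 'effort': array([-6.02078926e-04, -5.83402240e+01,  1.04846522e+00, -2.59096920e+01,
        1.23824205e-02,  9.57527664e-03,  1.29703864e-05]), 'tcp_pos': array([0.24076275, 0.60307438, 0.23040383]), 'eef_rot': array([-1.79899669e+02,  7.66953395e-03,  1.58243928e+02]), 'force': array([ 0.57576648,  0.61055788, -0.16508364]), 'torque': array([-0.01660985,  0.02074035,  0.04401782]), 'width': 0.08564782382338479}
scene [[508.82210820499773, 0.0, 313.11832126141655], [0.0, 508.82210820499773, 232.06189988223818], [0.0, 0.0, 1.0]] [[0.6289726956168473, 0.596853175768922, -0.49815623527466696, 1.100927314472098], [0.7774220907459394, -0.48524309441492924, 0.4001924938611874, -0.32337946344603696], [-0.0028707122268363775, -0.6389878135748572, -0.7692115008982472, 0.9568685776838554], [0.0, 0.0, 0.0, 1.0]]
top [[433.24958898015893, 0.0, 315.3745869064904], [0.0, 433.24958898015893, 234.39100882623077], [0.0, 0.0, 1.0]] [[0.014039063732098832, -0.9954510090968233, 0.09423477690132617, 0.45623218238112695], [-0.9997139387111437, -0.01579903215234994, -0.017956372955054787, 0.11372688429695303], [0.019363507847961727, -0.09395572931527733, -0.9953880527174598, 0.9772041832870422], [0.0, 0.0, 0.0, 1.0]]
```

View pics/scene0.png

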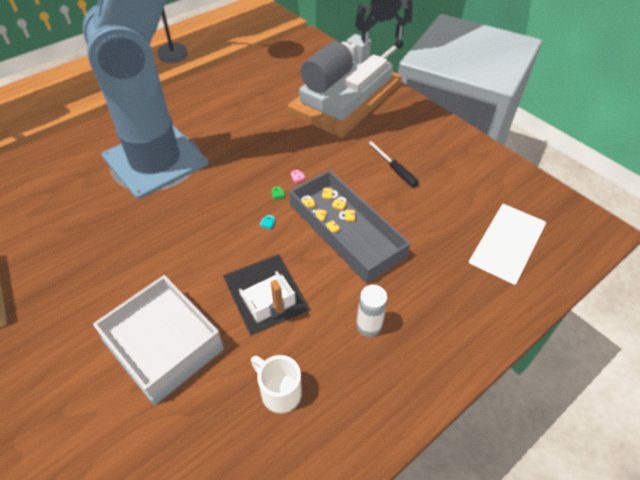

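View pics/top0.png

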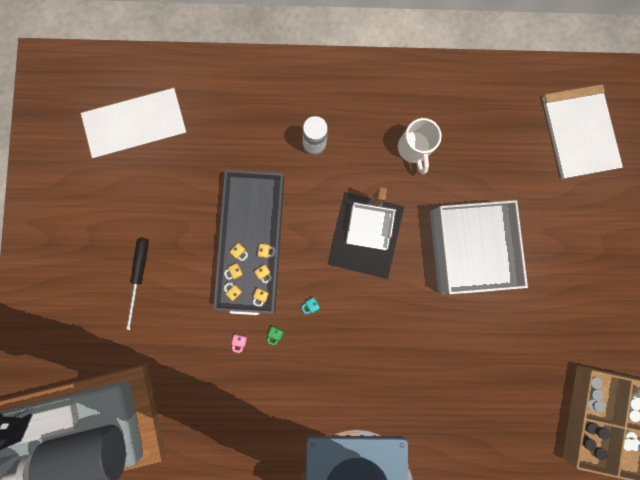

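The scene view shows the scale pan at about (158,340), the scoop on its mat at (265,292), and the bin with six yellow padlocks at (348,225). The top view shows the same layout: bin (250,243), scoop (371,226) with its handle at (382,193), and pan (480,247). The scoop's mouth faces the robot, as does the padlock end of the bin.

Run:
```python
import cv2,numpy as np
t=cv2.imread("pics/top0.png"); s=cv2.imread("pics/scene0.png")
def crop(im,x,y,w,h,k,name):
    c=cv2.resize(im[y:y+h,x:x+w],None,fx=k,fy=k,interpolation=cv2.INTER_CUBIC)
    for i in range(0,w,20):
        cv2.putText(c,str(x+i),(i*k,8),0,.32,(0,255,255),1); cv2.line(c,(i*k,10),(i*k,14),(0,255,255),1)
    for i in range(20,h,20):
        cv2.putText(c,str(y+i),(6,i*k+4),0,.32,(0,255,255),1); cv2.line(c,(0,i*k),(5,i*k),(0,255,255),1)
    cv2.imwrite(name,c)
crop(t,208,165,200,150,4,"pics/c1.png")
crop(s,220,165,200,150,4,"pics/c2.png")
```

```text
(no output)
```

View pics/c1.png

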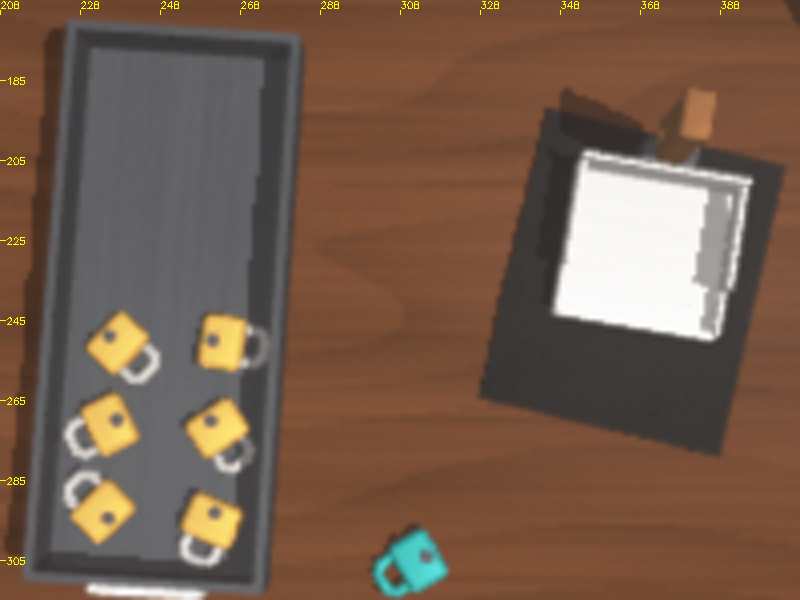

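View pics/c2.png

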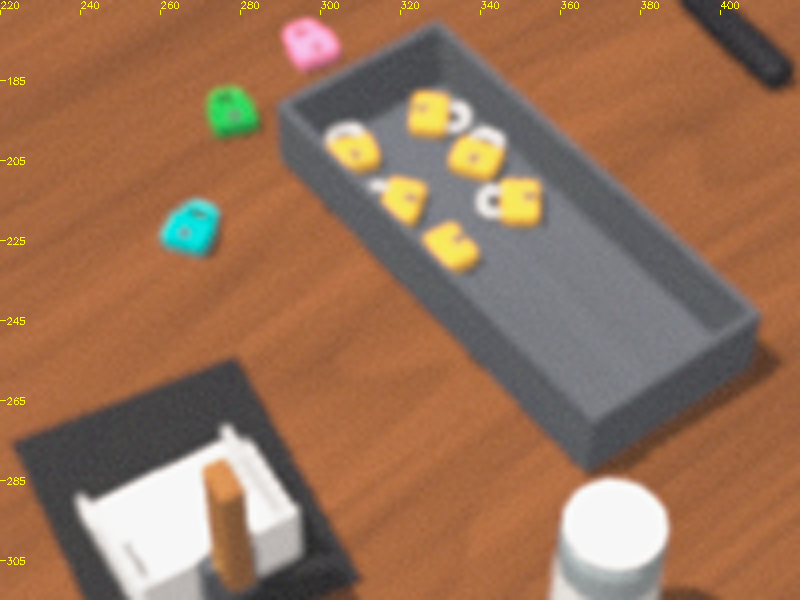

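The crops show the bin's rim corners, the scoop with its back wall at crop (583,152)-(750,180) and handle top at (698,115), and the mat corners. Next I fit the poses.

```bash
cat > fit.py <<'E'
import numpy as np
from scipy.optimize import least_squares
K={};T={}
K['t']=np.array([[433.24958898,0,315.3745869],[0,433.24958898,234.3910088],[0,0,1]])
T['t']=np.array([[0.014039063732,-0.995451009,0.0942347769,0.456232182],[-0.999713938711,-0.01579903215,-0.01795637295,0.113726884],[0.019363507848,-0.0939557293,-0.9953880527,0.977204183],[0,0,0,1]])
K['s']=np.array([[508.822108,0,313.118321],[0,508.822108,232.0619],[0,0,1]])
T['s']=np.array([[0.6289726956,0.59685317577,-0.49815623527,1.10092731447],[0.77742209,-0.4852430944,0.40019249386,-0.323379463446],[-0.0028707122,-0.63898781357,-0.7692115009,0.9568685777],[0,0,0,1]])
def proj(c,P):
    q=K[c]@(T[c][:3,:3].T@(np.asarray(P)-T[c][:3,3])); return q[:2]/q[2]
def ground(c,uv,z):
    d=T[c][:3,:3]@np.linalg.inv(K[c])@np.array([*uv,1]); o=T[c][:3,3]; return o+d*(z-o[2])/d[2]
def body(p,l):
    a=p[2]; return [p[0]+np.cos(a)*l[0]-np.sin(a)*l[1],p[1]+np.sin(a)*l[0]+np.cos(a)*l[1],p[3]+l[2]]
def fit(obs,x0,freez=True):
    f=lambda p:np.concatenate([proj(c,body([*p[:3],p[3] if freez else x0[3]],l))-uv for c,l,uv in obs])
    r=least_squares(f,x0 if freez else x0[:3],x_scale=.01,loss='soft_l1'); print(r.x[:2].round(4),np.degrees(r.x[2]).round(2),r.x[3:].round(4),'res',r.fun.round(1)); return r.x
C1=lambda x,y:(208+x/4,165+y/4)
C2=lambda x,y:(220+x/4,165+y/4)
E
python3 - <<'E'
from fit import *
a,b=.15,.063
print('bin');fit([('t',(a,b,.05),C1(67,22)),('t',(a,-b,.05),C1(300,37)),('t',(-a,-b,.05),C1(263,592)),('t',(-a,b,.05),C1(24,578)),
('s',(-a,b,.05),C2(437,22)),('s',(-a,-b,.05),C2(280,103)),('s',(a,b,.05),C2(760,316)),('s',(a,-b,.05),C2(590,425))],[.45,.2,0,.01])
a,b=.085,.07
print('mat');fit([('t',(a,b,.004),C1(545,107)),('t',(a,-b,.004),C1(785,165)),('t',(-a,-b,.004),C1(720,455)),('t',(-a,b,.004),C1(480,397)),('s',(-a,b,.004),C2(236,360)),('s',(-a,-b,.004),C2(14,442)),('s',(a,b,.004),C2(357,577))],[.45,.0,0,0],False)
print('scoop');fit([('t',(.056,0,.128),C1(698,114)),('t',(.044,.046,.045),C1(583,152)),('t',(.044,-.046,.045),C1(750,180)),('t',(-.043,.046,.0015),C1(553,313)),
('s',(.056,0,.128),C2(225,478))],[.45,.0,-.1,.004],False)
a,b=.0925,.0825
print('scale');fit([('t',(a,b,.076),(440,208)),('t',(a,-b,.076),(518,201)),('t',(-a,-b,.076),(526,287)),('t',(-a,b,.076),(443,293)),('s',(a,-b,.076),(96,325))
,('s',(-a,-b,.076),(165,279)),('s',(-a,b,.076),(221,342))],[.45,-.25,0,0],False)
for n,l in (('TL',(440,208)),('scene',0)):
    pass
for u in [(96,325),(165,279),(221,342)]: print(ground('s',u,.076))
for u in [(440,208),(518,201),(526,287),(443,293)]: print(ground('t',u,.076))
E
```

```text
bin
[0.5281 0.2392] -2.59 [0.0019] res [ 0.  -0.5 -0.1 -0.6 -0.3  0.4 -0.5  0.4 -0.   0.  -1.1  0.8 -0.1  0.1
 -0.1 -0.1]
mat
[ 0.5497 -0.0188] -12.84 [] res [ 0.5 -0.4  0.2 -0.4  0.  -0.1 -0.6 -0.4 -0.6 -1.9 -1.5 -0.7  0.7 -0. ]
scoop
[ 0.5648 -0.0248] -8.29 [] res [-0.3 -0.2  0.1 -0.5  0.2 -0.8 -0.2  0.2 -1.2 -1.4]
scale
[ 0.5172 -0.249 ] 0.18 [] res [  0.4  -3.6  -0.3   4.5  -5.3   6.4  -1.1  -0.4  44.2  58.6 -67.9  35.4
 -50.1 -70.7]
[ 0.44624833 -0.34346294  0.076     ]
[ 0.43420648 -0.18590064  0.076     ]
[ 0.63164918 -0.17319027  0.076     ]
[ 0.60175727 -0.16518394  0.076     ]
[ 0.61963154 -0.33204015  0.076     ]
[ 0.43832657 -0.3433779   0.076     ]
[ 0.42360387 -0.16910264  0.076     ]
```

Request:
jog_arm:
  moves:
    - {"delta_pos":[0,0,0],"roll":-6.75,"gripper":0.085}
    - {"delta_pos":[0,0,0],"roll":-6.75}
    - {"delta_pos":[0,0,0]}

```text
validation failed for argument at $.mo...
```

```bash
cat > go.py <<'E'
import numpy as np,sys
from rig import telemetry
from scipy.spatial.transform import Rotation as R
def delta(target):
    s=telemetry.observe(); r=R.from_euler('xyz',s['eef_rot'],degrees=True)
    print('t',round(s['t'],2),'tcp',s['tcp_pos'].round(4),'rot',s['eef_rot'].round(2),'F',s['force'].round(1),'T',s['torque'].round(2),'w',round(s['width'],4))
    if target is not None: print('tool delta',r.inv().apply(np.array(target)-s['tcp_pos']).round(4))
if __name__=='__main__': delta([float(v) for v in sys.argv[1:4]] if len(sys.argv)>3 else None)
E
python3 go.py 0.6202 -0.0329 0.2
python3 - <<'E'
from fit import *
a,b=.0925,.0825
print('scale');fit([('t',(a,b,.076),(440,208)),('t',(a,-b,.076),(518,201)),('t',(-a,-b,.076),(526,287)),('t',(-a,b,.076),(443,293)),('s',(-a,-b,.076),(96,325))
,('s',(-a,b,.076),(165,279)),('s',(a,b,.076),(221,342))],[.52,-.25,0,0],False)
E
```

```text
t 0.1 tcp [0.2408 0.6032 0.2305] rot [-1.7991e+02  1.0000e-02  1.5824e+02] F [-0.   0.4 -0. ] T [-0.06  0.02 -0.06] w 0.0852
tool delta [-0.5882 -0.4501  0.0313]
scale
[ 0.5247 -0.2547] 4.11 [] res [ 0.2 -4.3 -0.8 -1.5  0.1 -0.   4.7 -1.4 -1.7 -2.7  1.2 -4.  -2.5 -9.7]
```

Request:
jog_arm:
  moves:
    - {"delta_pos":[0,0,0],"roll":-6.75,"gripper":0.085}
    - {"delta_pos":[0,0,0],"roll":-6.75,"gripper":0.085}
    - {"delta_pos":[0,0,0],"roll":0,"gripper":0.085}
  grip_force: 100

```text
t: 0.4
tcp_pos: [0.241, 0.6033, 0.2308]
eef_rot: [-180.0, -0.0, 171.8]
force: [-0.1, -0.8, -1.4]
width: 0.0852
```

```bash
python3 go.py 0.6202 -0.0329 0.2
python3 - <<'E'
import cv2
t=cv2.imread("pics/top0.png"); s=cv2.imread("pics/scene0.png")
import numpy as np
def crop(im,x,y,w,h,k):
    c=cv2.resize(im[y:y+h,x:x+w],None,fx=k,fy=k,interpolation=cv2.INTER_CUBIC)
    for i in range(0,w,20):
        cv2.putText(c,str(x+i),(i*k,8),0,.32,(0,0,255),1); cv2.line(c,(i*k,10),(i*k,14),(0,0,255),1)
    for i in range(20,h,20):
        cv2.putText(c,str(y+i),(6,i*k+4),0,.32,(0,0,255),1); cv2.line(c,(0,i*k),(5,i*k),(0,0,255),1)
    return c
cv2.imwrite("pics/c3.png",np.hstack([crop(t,425,190,110,140,3),crop(s,88,270,150,140,3)]))
E
```

```text
t 0.4 tcp [0.241  0.6033 0.2308] rot [-1.7995e+02 -2.0000e-02  1.7179e+02] F [-0.1 -0.8 -1.4] T [ 0.01 -0.02 -0.02] w 0.0852
tool delta [-0.4662 -0.5755  0.0312]
```

View pics/c3.png

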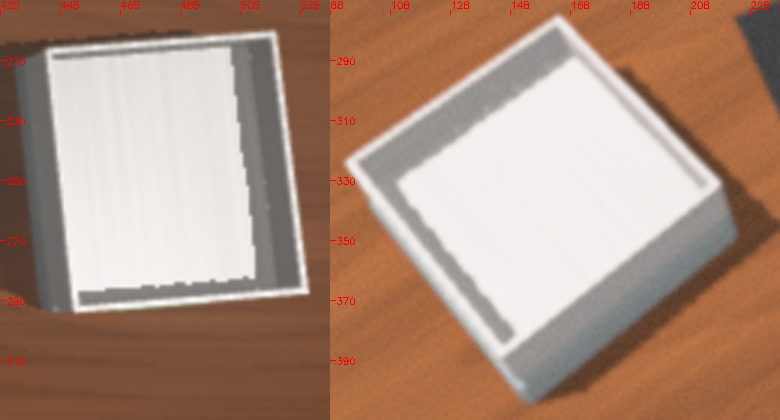

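The pan's rim corners in the crop are (45,47), (277,31), (309,293) and (74,312) on the top side, and (344,161), (557,14), (722,184) and (504,357) on the scene side.

Run:
```python
from fit import *
a,b=.0925,.0825
fit([('t',(a,b,.076),(440,205.7)),('t',(a,-b,.076),(517.3,200.3)),('t',(-a,-b,.076),(528,287.7)),('t',(-a,b,.076),(449.7,294)),('s',(-a,-b,.076),(92.7,323.7))
,('s',(-a,b,.076),(163.7,274.7)),('s',(a,b,.076),(218.7,331.3)),('s',(a,-b,.076),(146,389))],[.52,-.25,0,0])
```

```text
[ 0.5225 -0.2564] 5.51 [-0.0014] res [-0.1  0.1 -0.8 -0.5 -0.4 -0.7 -0.2 -0.4 -0.  -0.  -0.1  0.4 -1.1 -0.3
 -1.6 -0.5]
```

Request:
jog_arm:
  moves:
    - {"delta_pos":[-0.03,-0.037,0],"roll":0,"gripper":0.085}
    - {"delta_pos":[-0.03,-0.037,0],"roll":0,"gripper":0.085}
    - {"delta_pos":[-0.03,-0.037,0],"roll":0,"gripper":0.085}
    - {"delta_pos":[-0.03,-0.037,0],"roll":0,"gripper":0.085}
    - {"delta_pos":[-0.03,-0.037,0],"roll":0,"gripper":0.085}

```text
t: 0.9
tcp_pos: [0.3635, 0.3972, 0.2312]
eef_rot: [-180.0, -0.0, 171.5]
force: [0.3, -0.2, 0.1]
width: 0.0852
```

Request:
jog_arm:
  moves:
    - {"delta_pos":[-0.03,-0.037,0],"roll":0,"gripper":0.085}
    - {"delta_pos":[-0.03,-0.037,0],"roll":0,"gripper":0.085}
    - {"delta_pos":[-0.03,-0.037,0],"roll":0,"gripper":0.085}
    - {"delta_pos":[-0.03,-0.037,0],"roll":0,"gripper":0.085}
    - {"delta_pos":[-0.03,-0.037,0],"roll":0,"gripper":0.085}

```text
t: 1.4
tcp_pos: [0.4853, 0.1926, 0.2314]
eef_rot: [180.0, 0.0, 171.5]
force: [1.2, -0.4, 0.3]
width: 0.0851
```

Request:
jog_arm:
  moves:
    - {"delta_pos":[-0.03,-0.037,0],"roll":0,"gripper":0.085}
    - {"delta_pos":[-0.03,-0.037,0],"roll":0,"gripper":0.085}
    - {"delta_pos":[-0.03,-0.037,0],"roll":0,"gripper":0.085}
    - {"delta_pos":[-0.03,-0.037,0],"roll":0,"gripper":0.085}
    - {"delta_pos":[-0.03,-0.037,0],"roll":0,"gripper":0.085}

```text
t: 1.9
tcp_pos: [0.6072, -0.0119, 0.2313]
eef_rot: [180.0, -0.0, 171.5]
force: [0.4, 0.0, -0.4]
width: 0.0848
```

Run:
```python
import cv2
from rig import eyes
from go import delta
delta([.6202,-.0329,.16])
s=eyes.snapshot("wrist"); cv2.imwrite("pics/w1.png",s["color"][...,::-1]); print(s["intrinsics"].tolist(),s["T_tool_cam"].round(4).tolist())
```

```text
t 1.9 tcp [ 0.6072 -0.0119  0.2313] rot [179.99  -0.   171.54] F [ 0.4  0.  -0.4] T [ 0.03 -0.03  0.02] w 0.0848
tool delta [-0.0159 -0.0189  0.0713]
[[371.64829954431775, 0.0, 312.58767282510524], [0.0, 371.64829954431775, 237.70100409526452], [0.0, 0.0, 1.0]] [[0.0004, -0.9601, -0.2797, 0.0714], [1.0, 0.0003, 0.0006, 0.0006], [-0.0005, -0.2797, 0.9601, -0.1429], [0.0, 0.0, 0.0, 1.0]]
```

View pics/w1.png

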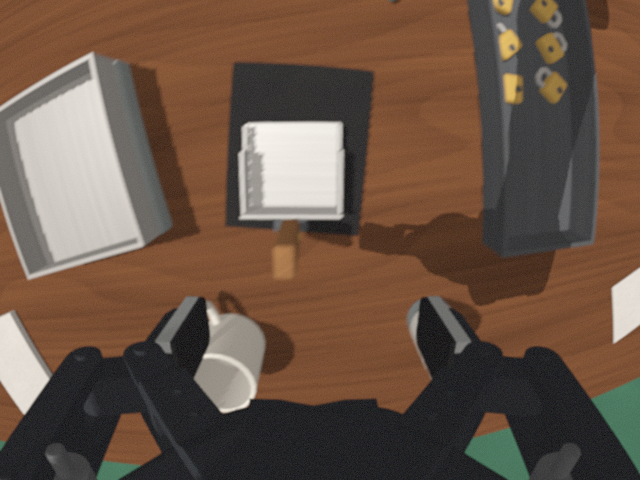

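The wrist view shows the handle top at about (285,264), the scoop's back wall level at row 219, the mug at (235,350) and the oil can at (430,320).

```bash
cat > wr.py <<'E'
import numpy as np
K=371.648;C=np.array([312.588,237.701])
T=np.array([[0.0004,-0.9601,-0.2797,0.0714],[1,0.0003,0.0006,0.0006],[-0.0005,-0.2797,0.9601,-0.1429],[0,0,0,1]])
from scipy.spatial.transform import Rotation as R
def wray(uv,pos,rot,z):
    d=np.array(uv)-C; r=np.linalg.norm(d); th=r/K
    v=np.array([*(d/r*np.sin(th)),np.cos(th)]); Rw=R.from_euler('xyz',rot,degrees=True).as_matrix()
    o=Rw@T[:3,3]+pos; w=Rw@T[:3,:3]@v; return o+w*(z-o[2])/w[2]
E
python3 - <<'E'
from wr import *; from fit import *
p=[.6072,-.0119,.2313]; r=[180,0,171.54]
print('handle',wray((285,264),p,r,.132)); 
a=wray((240,219),p,r,.049);b=wray((344,219),p,r,.049);print(a,b,np.linalg.norm(a-b),np.degrees(np.arctan2(*(b-a)[1::-1]))-90)
print('mug',ground('t',(423,135),.085),'mug handle tip',ground('t',(424,172),.04),'can',ground('t',(314,127),.12))
print('binrim',wray((470,0),p,r,.052),wray((487,254),p,r,.052),wray((596,240),p,r,.052))
print([body([.5281,.2392,np.radians(-2.59),.002],l) for l in((.15,-.063,.05),(.15,.063,.05))])
print('pan',wray((93,53),p,r,.076),[body([.5225,-.2564,np.radians(5.5),0],l) for l in((-.0925,.0825,.076),)])
E
```

```text
handle [ 0.62250645 -0.03280752  0.132     ]
[ 0.60315775 -0.07730057  0.049     ] [0.61719711 0.01603454 0.049     ] 0.09438509639118921 -8.554236494150558
mug [ 0.75646851 -0.12812473  0.085     ] mug handle tip [ 0.68751726 -0.14175591  0.04      ] can [0.7568531  0.10414367 0.12      ]
binrim [0.42555399 0.16219041 0.052     ] [0.67153604 0.1539724  0.052     ] [0.67944392 0.30320965 0.052     ]
[[np.float64(0.6750998868330148), np.float64(0.1694860611421156), 0.052000000000000005], [np.float64(0.6807936547401342), np.float64(0.29535734860283813), 0.052000000000000005]]
pan [ 0.42434067 -0.1817775   0.076     ] [[np.float64(0.42251857706811746), np.float64(-0.18314554574282846), 0.076]]
```

Request:
jog_arm:
  moves:
    - {"delta_pos":[-0.0168,-0.0188,0],"roll":0,"gripper":0.055}
    - {"delta_pos":[0,0,0.03],"roll":0,"gripper":0.055}
    - {"delta_pos":[0,0,0.03],"roll":0,"gripper":0.055}
    - {"delta_pos":[0,0,0.03],"roll":0,"gripper":0.055}
    - {"delta_pos":[0,0,0.03],"roll":0,"gripper":0.055}

```text
t: 2.45
tcp_pos: [0.6203, -0.031, 0.11]
eef_rot: [180.0, -0.0, 171.5]
force: [0.4, -0.2, -0.3]
width: 0.055
```

Request:
jog_arm:
  moves:
    - {"delta_pos":[0,0,0.02],"roll":0,"gripper":0.055}
    - {"delta_pos":[0,0,0.016],"roll":0,"gripper":0.055}
    - {"delta_pos":[0,0,0],"roll":0,"gripper":0.055}
    - {"delta_pos":[0,0,0],"roll":0,"gripper":0.0}
    - {"delta_pos":[0,0,0],"roll":0,"gripper":0.0}
  grip_force: 100

```text
t: 2.95
tcp_pos: [0.6216, -0.0313, 0.0766]
eef_rot: [180.0, 0.1, 171.7]
force: [0.0, 0.1, 0.6]
width: 0.0267
```

Request:
jog_arm:
  moves:
    - {"delta_pos":[0,0,0],"roll":0,"gripper":0.0}
    - {"delta_pos":[0,0,0],"roll":0,"gripper":0.0}
    - {"delta_pos":[0,0,0],"roll":0,"gripper":0.0}

```text
t: 3.25
tcp_pos: [0.6217, -0.0314, 0.0767]
eef_rot: [180.0, 0.2, 171.7]
force: [-0.0, -0.0, 6.4]
width: 0.0148
```

Run:
```python
import cv2
from rig import eyes
from go import delta
delta([.621,-.033,.075])
s=eyes.snapshot("wrist"); cv2.imwrite("pics/w2.png",s["color"][...,::-1])
```

```text
t 3.25 tcp [ 0.6217 -0.0314  0.0767] rot [1.7998e+02 1.5000e-01 1.7172e+02] F [-0.  -0.   6.4] T [ 0.13  0.08 -0.06] w 0.0148
tool delta [ 0.0005 -0.0017  0.0017]
```

View pics/w2.png

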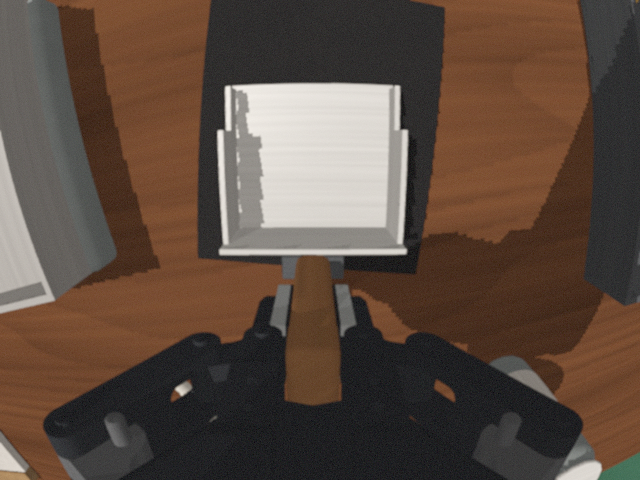

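Gripped squarely, with the handle centred between the pads at a width of 14.8 mm. Next I lift, align the yaw with the bin and carry the scoop over its clear end.

Request:
jog_arm:
  moves:
    - {"delta_pos":[0,0,-0.015],"roll":0,"gripper":0.0}
    - {"delta_pos":[0,0,-0.03],"roll":0,"gripper":0.0}
    - {"delta_pos":[0,0,-0.03],"roll":0,"gripper":0.0}
    - {"delta_pos":[0,0,0],"roll":-5.7,"gripper":0.0}
    - {"delta_pos":[0,0.02,0],"roll":0,"gripper":0.0}

```text
t: 3.8
tcp_pos: [0.6217, -0.0152, 0.1524]
eef_rot: [-179.9, 0.1, 177.3]
force: [-0.1, -0.6, -2.7]
width: 0.0147
```

Request:
jog_arm:
  moves:
    - {"delta_pos":[-0.0017,0.04,0],"roll":0,"gripper":0.0}
    - {"delta_pos":[-0.0017,0.04,0],"roll":0,"gripper":0.0}
    - {"delta_pos":[-0.0017,0.04,0],"roll":0,"gripper":0.0}
    - {"delta_pos":[-0.0017,0.04,0],"roll":0,"gripper":0.0}
    - {"delta_pos":[-0.0017,0.04,0],"roll":0,"gripper":0.0}

```text
t: 4.3
tcp_pos: [0.6383, 0.1897, 0.1509]
eef_rot: [-180.0, -0.0, 177.4]
force: [1.3, -0.5, -2.9]
width: 0.0153
```

Request:
jog_arm:
  moves:
    - {"delta_pos":[0,0.03,0],"roll":0,"gripper":0.0}
    - {"delta_pos":[0,0.014,0],"roll":0,"gripper":0.0}
    - {"delta_pos":[0,0,0],"roll":0,"gripper":0.0}

```text
t: 4.6
tcp_pos: [0.64, 0.2346, 0.1504]
eef_rot: [179.9, -0.0, 177.6]
force: [-0.2, 0.1, -1.6]
width: 0.0152
```

Run:
```python
import cv2,numpy as np
from rig import eyes
from go import delta
delta([.642,.234,.1])
for n in("scene","wrist"):
    s=eyes.snapshot(n); cv2.imwrite(f"pics/{n}3.png",s["color"][...,::-1])
a=cv2.imread("pics/scene3.png")[130:330,220:440]; b=cv2.imread("pics/wrist3.png")
b=b[0:480,60:580]
a=cv2.resize(a,None,fx=1.9,fy=1.9); b=cv2.resize(b,(380,351))
h=max(a.shape[0],b.shape[0]); pad=lambda i:cv2.copyMakeBorder(i,0,h-i.shape[0],0,0,0)
cv2.imwrite("pics/m3.png",np.hstack([pad(a),pad(b)]))
```

```text
t 4.6 tcp [0.64   0.2346 0.1504] rot [ 1.7995e+02 -3.0000e-02  1.7764e+02] F [-0.2  0.1 -1.6] T [-0.14 -0.08  0.04] w 0.0152
tool delta [-0.0021 -0.0005  0.0504]
```

View pics/m3.png

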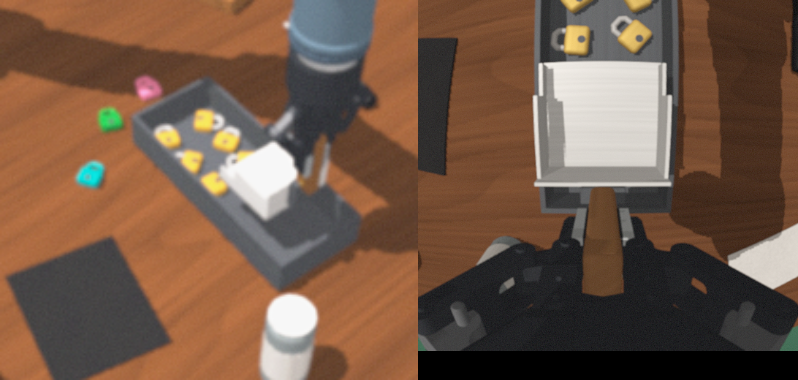

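The scoop is level over the clear end, with the lip just behind the nearest padlocks and the scoop centred to within about 3 mm. Descending.

Request:
jog_arm:
  moves:
    - {"delta_pos":[-0.005,0.002,0.01],"roll":0,"gripper":0.0}
    - {"delta_pos":[0,0,0.015],"roll":0,"gripper":0.0}
    - {"delta_pos":[0,0,0.015],"roll":0,"gripper":0.0}
    - {"delta_pos":[0,0,0.01],"roll":0,"gripper":0.0}
    - {"delta_pos":[0,0,0.005],"roll":0,"gripper":0.0}

```text
t: 5.2
tcp_pos: [0.6447, 0.2332, 0.093]
eef_rot: [-179.9, -0.2, 177.4]
force: [-0.3, -0.1, -2.4]
width: 0.0146
```

Request:
jog_arm:
  moves:
    - {"delta_pos":[0,0,0.004],"roll":0,"gripper":0.0}
    - {"delta_pos":[0,0,0.004],"roll":0,"gripper":0.0}
    - {"delta_pos":[0,0,0.003],"roll":0,"gripper":0.0}
    - {"delta_pos":[0,0,0],"roll":0,"gripper":0.0}

```text
t: 5.6
tcp_pos: [0.6459, 0.2339, 0.0842]
eef_rot: [-180.0, 0.0, 177.4]
force: [-0.1, 0.2, -2.6]
width: 0.0147
```

Request:
jog_arm:
  moves:
    - {"delta_pos":[0,0,0.002],"roll":0,"gripper":0.0}
    - {"delta_pos":[0,0,0],"roll":0,"gripper":0.0}

```text
t: 5.8
tcp_pos: [0.6465, 0.234, 0.0838]
eef_rot: [180.0, 0.1, 177.4]
force: [-1.5, -1.1, 4.9]
width: 0.0149
```

Request:
jog_arm:
  moves:
    - {"delta_pos":[0.01,0,0.0005],"roll":0,"gripper":0.0}
    - {"delta_pos":[0.012,0,0],"roll":0,"gripper":0.0}
    - {"delta_pos":[0.012,0,0],"roll":0,"gripper":0.0}
    - {"delta_pos":[0.012,0,0],"roll":0,"gripper":0.0}
    - {"delta_pos":[0.012,0,0],"roll":0,"gripper":0.0}
  grip_force: 120

```text
t: 6.3
tcp_pos: [0.5908, 0.2371, 0.0842]
eef_rot: [179.9, 0.4, 177.4]
force: [5.0, -0.2, 5.3]
width: 0.0148
```

Run:
```python
import cv2,numpy as np
from rig import eyes
from go import delta
delta(None)
for n in("scene","wrist"):
    s=eyes.snapshot(n); cv2.imwrite(f"pics/{n}4.png",s["color"][...,::-1])
a=cv2.imread("pics/scene4.png")[130:330,220:440]; b=cv2.imread("pics/wrist4.png")
b=b[0:480,60:580]
a=cv2.resize(a,None,fx=1.9,fy=1.9); b=cv2.resize(b,(380,351))
h=max(a.shape[0],b.shape[0]); pad=lambda i:cv2.copyMakeBorder(i,0,h-i.shape[0],0,0,0)
cv2.imwrite("pics/m4.png",np.hstack([pad(a),pad(b)]))
```

```text
t 6.3 tcp [0.5908 0.2371 0.0842] rot [179.85   0.42 177.42] F [ 5.  -0.2  5.3] T [-0.13 -0.91  0.03] w 0.0148
```

View pics/m4.png

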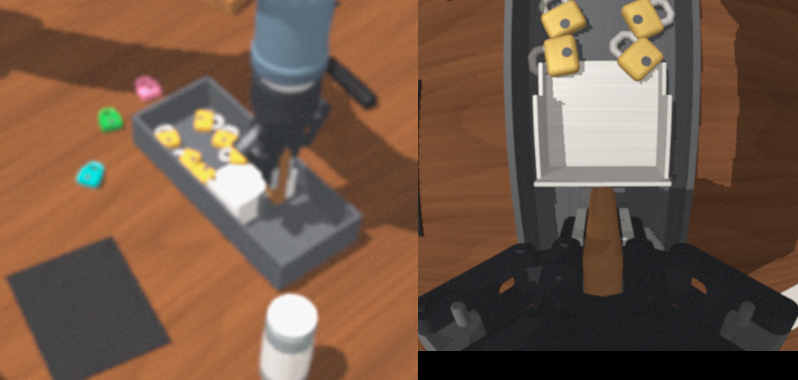

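Two padlocks are already riding up onto the lip and the scoop is centred in the bin. Six pictures plus crops makes eight viewed so far. Pushing on.

Request:
jog_arm:
  moves:
    - {"delta_pos":[0.012,0,0],"roll":0,"gripper":0.0}
    - {"delta_pos":[0.012,0,0],"roll":0,"gripper":0.0}
    - {"delta_pos":[0.012,0,0],"roll":0,"gripper":0.0}
    - {"delta_pos":[0.012,0,0],"roll":0,"gripper":0.0}
    - {"delta_pos":[0.012,0,0],"roll":0,"gripper":0.0}

```text
t: 6.9
tcp_pos: [0.5318, 0.24, 0.0843]
eef_rot: [179.8, 0.5, 177.4]
force: [6.9, 1.2, 5.3]
width: 0.0149
```

Request:
jog_arm:
  moves:
    - {"delta_pos":[0.01,0,0],"roll":0,"gripper":0.0}
    - {"delta_pos":[0.008,0,0],"roll":0,"gripper":0.0}
    - {"delta_pos":[0.006,0,0],"roll":0,"gripper":0.0}

```text
t: 7.2
tcp_pos: [0.5137, 0.2413, 0.0863]
eef_rot: [179.6, 1.1, 177.3]
force: [20.7, -2.9, 9.7]
width: 0.0147
```

Request:
jog_arm:
  moves:
    - {"delta_pos":[0.005,0,0],"roll":0,"gripper":0.0}
    - {"delta_pos":[0.005,0,0],"roll":0,"gripper":0.0}

```text
t: 7.4
tcp_pos: [0.5094, 0.2419, 0.0885]
eef_rot: [179.4, 1.7, 177.1]
force: [26.8, -3.5, 17.7]
width: 0.0146
```

Run:
```python
import cv2,numpy as np
from rig import eyes
from go import delta
delta(None)
s=eyes.snapshot("wrist"); cv2.imwrite("pics/wrist5.png",s["color"][:330,130:510,::-1])
```

```text
t 7.4 tcp [0.5094 0.2419 0.0885] rot [179.43   1.67 177.15] F [26.8 -3.5 17.7] T [-1.42 -6.25 -0.41] w 0.0146
```

View pics/wrist5.png

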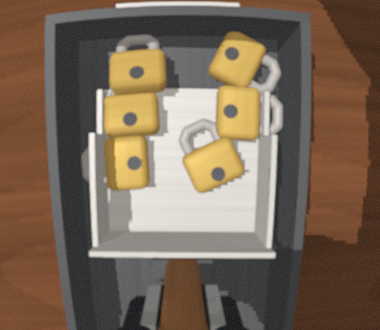

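Four padlocks are inside the lip (lip at row 88; bodies at rows 115, 112, 162 and 162), and two more are against the end wall. That's enough, so I release the push and lift gently.

Request:
jog_arm:
  moves:
    - {"delta_pos":[-0.006,0,0],"roll":0,"gripper":0.0}
    - {"delta_pos":[-0.008,0,0],"roll":0,"gripper":0.0}
    - {"delta_pos":[-0.008,0,-0.001],"roll":0,"gripper":0.0}
    - {"delta_pos":[-0.007,0,-0.002],"roll":0,"gripper":0.0}
    - {"delta_pos":[-0.005,0,-0.002],"roll":0,"gripper":0.0}

```text
t: 7.95
tcp_pos: [0.5281, 0.2389, 0.0866]
eef_rot: [-180.0, 0.0, 177.5]
force: [-0.5, 0.3, -4.2]
width: 0.0144
```

Request:
jog_arm:
  moves:
    - {"delta_pos":[-0.004,0,-0.002],"roll":0,"gripper":0.0}
    - {"delta_pos":[-0.002,0,-0.004],"roll":0,"gripper":0.0}
    - {"delta_pos":[0,0,-0.006],"roll":0,"gripper":0.0}
    - {"delta_pos":[0,0,-0.006],"roll":0,"gripper":0.0}
    - {"delta_pos":[0,0,-0.004],"roll":0,"gripper":0.0}

```text
t: 8.45
tcp_pos: [0.5341, 0.2391, 0.1096]
eef_rot: [180.0, 0.0, 177.4]
force: [0.3, 0.3, -3.1]
width: 0.0146
```

Run:
```python
import cv2,numpy as np
from rig import eyes
from go import delta
delta(None)
s=eyes.snapshot("wrist"); cv2.imwrite("pics/wrist6.png",s["color"][:330,130:510,::-1])
```

```text
t 8.45 tcp [0.5341 0.2391 0.1096] rot [1.7998e+02 3.0000e-02 1.7745e+02] F [ 0.3  0.3 -3.1] T [ 0.02 -0.07 -0.01] w 0.0146
```

View pics/wrist6.png

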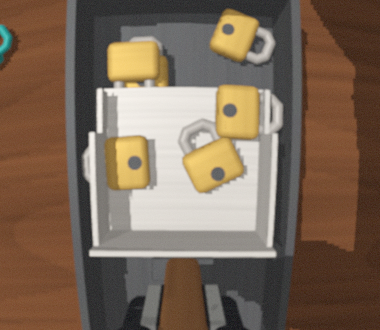

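Three are securely aboard, at crop positions (128,162), (212,162) and (238,112). One slid back off at the lip (135,65). I'll push a second time for margin and track the yellow blobs numerically, because I've used 11 of the 12 pictures.

Request:
jog_arm:
  moves:
    - {"delta_pos":[-0.004,0,0],"roll":0,"gripper":0.0}
    - {"delta_pos":[-0.007,0,0],"roll":0,"gripper":0.0}
    - {"delta_pos":[-0.009,0,0],"roll":0,"gripper":0.0}
    - {"delta_pos":[-0.009,0,0],"roll":0,"gripper":0.0}
    - {"delta_pos":[-0.006,0,0.004],"roll":0,"gripper":0.0}

```text
t: 9.0
tcp_pos: [0.5708, 0.2372, 0.105]
eef_rot: [180.0, 0.1, 177.4]
force: [0.3, -0.7, -3.2]
width: 0.0146
```

Request:
jog_arm:
  moves:
    - {"delta_pos":[-0.002,0,0.007],"roll":0,"gripper":0.0}
    - {"delta_pos":[0,0,0.008],"roll":0,"gripper":0.0}
    - {"delta_pos":[0,0,0.006],"roll":0,"gripper":0.0}
    - {"delta_pos":[0,0,0.002],"roll":0,"gripper":0.0}
    - {"delta_pos":[0,0,0],"roll":0,"gripper":0.0}

```text
t: 9.5
tcp_pos: [0.5719, 0.2371, 0.0835]
eef_rot: [180.0, 0.1, 177.4]
force: [-2.6, -4.0, 13.1]
width: 0.0144
```

```bash
cat > blobs.py <<'E'
import cv2,numpy as np
from rig import eyes
from go import delta
def blobs(tag,cam="wrist"):
    s=eyes.snapshot(cam)["color"]; cv2.imwrite(f"pics/{cam}{tag}.png",s[...,::-1])
    c=s[:330,130:510] if cam=="wrist" else s
    h=cv2.cvtColor(np.ascontiguousarray(c),cv2.COLOR_RGB2HSV)
    m=cv2.inRange(h,(17,110,110),(32,255,255)); m=cv2.erode(m,np.ones((2,2)))
    n,l,st,ce=cv2.connectedComponentsWithStats(m)
    print(cam,[(ce[i].round().astype(int).tolist(),st[i,:4].tolist(),int(st[i,4])) for i in range(1,n) if st[i,4]>(250 if cam=="wrist" else 12)])
if __name__=='__main__':
    import sys
    delta(None); blobs(sys.argv[1]); 
    if len(sys.argv)>2: blobs(sys.argv[1],sys.argv[2])
E
python3 blobs.py 7 top
```

```text
t 9.5 tcp [0.5719 0.2371 0.0835] rot [1.7997e+02 8.0000e-02 1.7740e+02] F [-2.6 -4.  13.1] T [-0.42  0.74 -0.05] w 0.0144
wrist [([136, 9], [100, 0, 67, 26], 1031), ([226, 134], [184, 81, 76, 108], 3814), ([126, 160], [105, 134, 44, 53], 1872)]
top []
```

Request:
jog_arm:
  moves:
    - {"delta_pos":[0.02,0,-0.0005],"roll":0,"gripper":0.0}
    - {"delta_pos":[0.02,0,0],"roll":0,"gripper":0.0}
    - {"delta_pos":[0.012,0,0],"roll":0,"gripper":0.0}
    - {"delta_pos":[0.01,0,0],"roll":0,"gripper":0.0}
    - {"delta_pos":[0.008,0,0],"roll":0,"gripper":0.0}

```text
t: 10.1
tcp_pos: [0.5042, 0.2412, 0.084]
eef_rot: [179.8, 0.4, 177.4]
force: [10.4, -1.1, 7.3]
width: 0.0147
```

Request:
jog_arm:
  moves:
    - {"delta_pos":[0.006,0,0],"roll":0,"gripper":0.0}
    - {"delta_pos":[0.005,0,0],"roll":0,"gripper":0.0}

```text
t: 10.3
tcp_pos: [0.4947, 0.2417, 0.0843]
eef_rot: [179.8, 0.5, 177.4]
force: [11.1, -0.3, 5.4]
width: 0.0147
```

```bash
python3 blobs.py 8
```

```text
t 10.3 tcp [0.4947 0.2417 0.0843] rot [179.8    0.54 177.39] F [11.1 -0.3  5.4] T [-0.22 -2.43 -0.11] w 0.0147
wrist [([132, 87], [95, 57, 68, 68], 2856), ([228, 137], [176, 60, 91, 151], 5637), ([125, 162], [105, 136, 43, 53], 1863)]
```

Request:
jog_arm:
  moves:
    - {"delta_pos":[0.005,0,0],"roll":0,"gripper":0.0}
    - {"delta_pos":[0.005,0,0],"roll":0,"gripper":0.0}
    - {"delta_pos":[0.003,0,0],"roll":0,"gripper":0.0}

```text
t: 10.65
tcp_pos: [0.4829, 0.2425, 0.0846]
eef_rot: [179.8, 0.6, 177.4]
force: [11.1, 0.2, 4.3]
width: 0.0151
```

```bash
python3 blobs.py 9
```

```text
t 10.65 tcp [0.4829 0.2425 0.0846] rot [179.75   0.65 177.38] F [11.1  0.2  4.3] T [-0.05 -2.28 -0.01] w 0.0151
wrist [([130, 133], [98, 78, 66, 120], 4747), ([225, 155], [171, 80, 91, 142], 5570)]
```

Request:
jog_arm:
  moves:
    - {"delta_pos":[-0.003,0,0],"roll":0,"gripper":0.0}
    - {"delta_pos":[-0.004,0,-0.001],"roll":0,"gripper":0.0}
    - {"delta_pos":[-0.004,0,-0.002],"roll":0,"gripper":0.0}
    - {"delta_pos":[-0.003,0,-0.003],"roll":0,"gripper":0.0}
    - {"delta_pos":[-0.003,0,-0.004],"roll":0,"gripper":0.0}

```text
t: 11.2
tcp_pos: [0.4935, 0.24, 0.0917]
eef_rot: [-179.9, -0.1, 177.4]
force: [0.4, 0.5, -4.7]
width: 0.015
```

Request:
jog_arm:
  moves:
    - {"delta_pos":[-0.003,0,-0.005],"roll":0,"gripper":0.0}
    - {"delta_pos":[-0.004,0,-0.005],"roll":0,"gripper":0.0}
    - {"delta_pos":[-0.005,0,-0.004],"roll":0,"gripper":0.0}
    - {"delta_pos":[-0.005,0,0],"roll":0,"gripper":0.0}
    - {"delta_pos":[-0.004,0,0],"roll":0,"gripper":0.0}

```text
t: 11.7
tcp_pos: [0.5157, 0.2397, 0.1065]
eef_rot: [180.0, 0.0, 177.4]
force: [0.6, -0.2, -4.6]
width: 0.0146
```

```bash
python3 blobs.py 10
```

```text
t 11.7 tcp [0.5157 0.2397 0.1065] rot [1.7999e+02 3.0000e-02 1.7743e+02] F [ 0.6 -0.2 -4.6] T [-0.03 -0.18  0.02] w 0.0146
wrist [([131, 135], [99, 80, 66, 120], 4744), ([225, 157], [169, 82, 93, 141], 5573)]
```

All six padlocks ride along: the wrist reads 4.6 N, and the blobs held steady relative to the scoop. Lifting out slowly.

Request:
jog_arm:
  moves:
    - {"delta_pos":[0,0,-0.004],"roll":0,"gripper":0.0}
    - {"delta_pos":[0,0,-0.008],"roll":0,"gripper":0.0}
    - {"delta_pos":[0,0,-0.012],"roll":0,"gripper":0.0}
    - {"delta_pos":[0,0,-0.014],"roll":0,"gripper":0.0}
    - {"delta_pos":[0,0,-0.014],"roll":0,"gripper":0.0}

```text
t: 12.25
tcp_pos: [0.5151, 0.2399, 0.16]
eef_rot: [180.0, 0.0, 177.4]
force: [-0.1, -0.2, -5.1]
width: 0.015
```

Request:
jog_arm:
  moves:
    - {"delta_pos":[0,0,-0.012],"roll":0,"gripper":0.0}
    - {"delta_pos":[0,0,-0.008],"roll":0,"gripper":0.0}
    - {"delta_pos":[0,0,-0.005],"roll":0,"gripper":0.0}
    - {"delta_pos":[0,0,-0.003],"roll":0,"gripper":0.0}
    - {"delta_pos":[0,0,0],"roll":0,"gripper":0.0}

```text
t: 12.75
tcp_pos: [0.515, 0.2397, 0.1864]
eef_rot: [-180.0, 0.0, 177.4]
force: [0.0, -0.0, -4.3]
width: 0.0149
```

```bash
python3 blobs.py 11 scene
```

```text
t 12.75 tcp [0.515  0.2397 0.1864] rot [-180.      0.    177.44] F [ 0.  -0.  -4.3] T [ 0.08 -0.18  0.  ] w 0.0149
wrist [([131, 135], [99, 80, 66, 120], 4776), ([225, 157], [169, 82, 93, 141], 5584)]
scene [([13, 5], [10, 0, 7, 11], 26), ([83, 6], [79, 0, 8, 17], 59), ([45, 19], [41, 13, 10, 17], 64), ([333, 168], [326, 162, 15, 17], 97), ([311, 171], [306, 169, 11, 6], 25), ([320, 179], [318, 176, 5, 7], 22)]
```

The load is stable and the wrist blobs haven't changed. Carrying it across gently.

Request:
jog_arm:
  moves:
    - {"delta_pos":[-0.004,-0.005,0],"roll":0,"gripper":0.0}
    - {"delta_pos":[-0.004,-0.012,0],"roll":0,"gripper":0.0}
    - {"delta_pos":[-0.004,-0.02,0],"roll":0,"gripper":0.0}
    - {"delta_pos":[-0.004,-0.028,0],"roll":0,"gripper":0.0}
    - {"delta_pos":[-0.004,-0.035,0],"roll":0,"gripper":0.0}

```text
t: 13.35
tcp_pos: [0.5308, 0.1379, 0.1862]
eef_rot: [180.0, 0.0, 177.5]
force: [0.3, 0.6, -4.3]
width: 0.0148
```

Request:
jog_arm:
  moves:
    - {"delta_pos":[-0.005,-0.04,0],"roll":0,"gripper":0.0}
    - {"delta_pos":[-0.005,-0.04,0],"roll":0,"gripper":0.0}
    - {"delta_pos":[-0.005,-0.04,0],"roll":0,"gripper":0.0}
    - {"delta_pos":[-0.005,-0.04,0],"roll":0,"gripper":0.0}
    - {"delta_pos":[-0.005,-0.04,0],"roll":0,"gripper":0.0}

```text
t: 13.85
tcp_pos: [0.5462, -0.0651, 0.1863]
eef_rot: [-180.0, 0.0, 177.4]
force: [0.2, 0.6, -5.3]
width: 0.0147
```

Request:
jog_arm:
  moves:
    - {"delta_pos":[-0.005,-0.04,0],"roll":0,"gripper":0.0}
    - {"delta_pos":[-0.005,-0.04,0],"roll":0,"gripper":0.0}
    - {"delta_pos":[-0.005,-0.035,0],"roll":0,"gripper":0.0}
    - {"delta_pos":[-0.004,-0.028,0],"roll":0,"gripper":0.0}
    - {"delta_pos":[-0.004,-0.02,0],"roll":0,"gripper":0.0}

```text
t: 14.35
tcp_pos: [0.561, -0.2302, 0.1861]
eef_rot: [-179.9, -0.0, 177.2]
force: [0.3, 0.8, -5.3]
width: 0.0148
```

Request:
jog_arm:
  moves:
    - {"delta_pos":[-0.003,-0.014,0],"roll":0,"gripper":0.0}
    - {"delta_pos":[-0.002,-0.008,0],"roll":0,"gripper":0.0}
    - {"delta_pos":[-0.001,-0.004,0],"roll":0,"gripper":0.0}
    - {"delta_pos":[0,0,0],"roll":-2,"gripper":0.0}
    - {"delta_pos":[0,0,0],"roll":-2,"gripper":0.0}

```text
t: 14.85
tcp_pos: [0.5673, -0.2507, 0.1861]
eef_rot: [179.9, -0.0, -178.4]
force: [0.0, -0.1, -4.4]
width: 0.0149
```

Request:
jog_arm:
  moves:
    - {"delta_pos":[0,0,0],"roll":-2,"gripper":0.0}
    - {"delta_pos":[0,0,0],"roll":-2,"gripper":0.0}
    - {"delta_pos":[0,0,0],"roll":0,"gripper":0.0}
    - {"delta_pos":[0,0,0],"roll":0,"gripper":0.0}

```text
t: 15.25
tcp_pos: [0.5672, -0.2511, 0.1862]
eef_rot: [180.0, -0.0, -174.5]
force: [0.5, 0.4, -5.8]
width: 0.0144
```

```bash
python3 blobs.py 12; python3 go.py .572 -.252 .165
```

```text
t 15.25 tcp [ 0.5672 -0.2511  0.1862] rot [ 179.96   -0.   -174.54] F [ 0.5  0.4 -5.8] T [ 0.05 -0.24  0.01] w 0.0144
wrist [([131, 135], [99, 81, 66, 120], 4722), ([225, 158], [169, 83, 93, 140], 5610)]
t 15.3 tcp [ 0.5672 -0.2513  0.1863] rot [ 179.97   -0.   -174.55] F [ 0.1 -0.2 -5.3] T [-0.02 -0.17  0.02] w 0.0147
tool delta [-0.0047 -0.0012  0.0213]
```

Request:
jog_arm:
  moves:
    - {"delta_pos":[-0.003,0,0.005],"roll":0,"gripper":0.0}
    - {"delta_pos":[-0.002,0,0.008],"roll":0,"gripper":0.0}
    - {"delta_pos":[0,0,0.006],"roll":0,"gripper":0.0}
    - {"delta_pos":[0,0,0.002],"roll":0,"gripper":0.0}
    - {"delta_pos":[0,0,0],"roll":0,"gripper":0.0}

```text
t: 15.8
tcp_pos: [0.5716, -0.2515, 0.1645]
eef_rot: [180.0, -0.1, -174.6]
force: [0.4, 0.1, -4.9]
width: 0.0147
```

Request:
jog_arm:
  moves:
    - {"delta_pos":[0,0,0],"roll":0,"gripper":0.0}
    - {"delta_pos":[0,0,0],"roll":0,"gripper":0.0}
    - {"delta_pos":[0,0,0],"roll":0,"gripper":0.0}
  grip_force: 20

```text
t: 16.1
tcp_pos: [0.5722, -0.2517, 0.1656]
eef_rot: [-180.0, 0.0, -174.6]
force: [-0.6, -0.1, -5.9]
width: 0.0149
```

```bash
python3 blobs.py 13
```

```text
t 16.1 tcp [ 0.5722 -0.2517  0.1656] rot [-1.7999e+02  3.0000e-02 -1.7456e+02] F [-0.6 -0.1 -5.9] T [ 0.02 -0.32 -0.01] w 0.0149
wrist [([131, 135], [99, 81, 66, 119], 4714), ([225, 158], [169, 83, 93, 140], 5602)]
```

At 20 N the grip does not pivot under gravity. Instead I'll tip it by pressing the lip low against the pan's inner -x wall, so the scoop turns about the pads with the padlocks well below the rim.

Request:
jog_arm:
  moves:
    - {"delta_pos":[0.004,0,0.004],"roll":0,"gripper":0.0}
    - {"delta_pos":[0.007,0,0.008],"roll":0,"gripper":0.0}
    - {"delta_pos":[0.008,0,0.01],"roll":0,"gripper":0.0}
    - {"delta_pos":[0.006,0,0.01],"roll":0,"gripper":0.0}
    - {"delta_pos":[0.003,0,0.007],"roll":0,"gripper":0.0}
  grip_force: 60

```text
t: 16.65
tcp_pos: [0.5424, -0.2543, 0.1248]
eef_rot: [180.0, -0.1, -174.6]
force: [-0.4, -1.1, -4.5]
width: 0.0151
```

Request:
jog_arm:
  moves:
    - {"delta_pos":[0.001,0,0.004],"roll":0,"gripper":0.0}
    - {"delta_pos":[0.001,0,0.002],"roll":0,"gripper":0.0}
    - {"delta_pos":[0,0,0],"roll":0,"gripper":0.0}

```text
t: 16.95
tcp_pos: [0.5423, -0.2544, 0.1202]
eef_rot: [180.0, 0.0, -174.6]
force: [0.2, 0.3, -5.2]
width: 0.0149
```

```bash
python3 blobs.py 14
```

```text
t 16.95 tcp [ 0.5423 -0.2544  0.1202] rot [ 180.      0.   -174.55] F [ 0.2  0.3 -5.2] T [ 0.03 -0.19  0.  ] w 0.0149
wrist [([131, 135], [100, 80, 65, 121], 4761), ([225, 157], [169, 82, 93, 141], 5629)]
```

Request:
jog_arm:
  moves:
    - {"delta_pos":[0.003,0,0],"roll":0,"gripper":0.0}
    - {"delta_pos":[0.003,0,0],"roll":0,"gripper":0.0}
    - {"delta_pos":[0.003,0,0],"roll":0,"gripper":0.0}
    - {"delta_pos":[0.003,0,0],"roll":0,"gripper":0.0}
  grip_force: 20

```text
t: 17.4
tcp_pos: [0.5322, -0.2555, 0.1212]
eef_rot: [-179.9, 0.3, -174.5]
force: [6.4, 1.1, -2.8]
width: 0.0143
```

Request:
jog_arm:
  moves:
    - {"delta_pos":[0.003,0,-0.002],"roll":0,"gripper":0.0}
    - {"delta_pos":[0.003,0,-0.002],"roll":0,"gripper":0.0}

```text
t: 17.6
tcp_pos: [0.5276, -0.2559, 0.1255]
eef_rot: [-179.9, 0.4, -174.5]
force: [7.0, 1.3, -8.7]
width: 0.0151
```

```bash
python3 blobs.py 15
```

```text
t 17.6 tcp [ 0.5276 -0.2559  0.1255] rot [-179.9     0.4  -174.51] F [ 7.   1.3 -8.7] T [ 0.4  -2.89  0.  ] w 0.0151
wrist [([132, 145], [102, 92, 64, 116], 4481), ([224, 166], [170, 93, 91, 137], 5425)]
```

Request:
jog_arm:
  moves:
    - {"delta_pos":[0.007,0,-0.005],"roll":0,"gripper":0.0}
    - {"delta_pos":[0.0075,0,-0.0055],"roll":0,"gripper":0.0}
    - {"delta_pos":[0.008,0,-0.005],"roll":0,"gripper":0.0}
    - {"delta_pos":[0.008,0,-0.0045],"roll":0,"gripper":0.0}

```text
t: 18.05
tcp_pos: [0.4978, -0.2589, 0.1461]
eef_rot: [-179.9, 0.5, -174.5]
force: [8.5, 0.7, -6.2]
width: 0.0143
```

```bash
python3 blobs.py 16
```

```text
t 18.05 tcp [ 0.4978 -0.2589  0.1461] rot [-179.87    0.47 -174.49] F [ 8.5  0.7 -6.2] T [ 0.23 -2.64  0.05] w 0.0143
wrist [([137, 195], [110, 147, 57, 104], 3585), ([220, 213], [170, 147, 85, 124], 4517)]
```

Request:
jog_arm:
  moves:
    - {"delta_pos":[0.008,0,-0.004],"roll":0,"gripper":0.0}
    - {"delta_pos":[0.0085,0,-0.0035],"roll":0,"gripper":0.0}
    - {"delta_pos":[0.009,0,-0.003],"roll":0,"gripper":0.0}
    - {"delta_pos":[0.009,0,-0.002],"roll":0,"gripper":0.0}

```text
t: 18.5
tcp_pos: [0.4634, -0.2626, 0.1585]
eef_rot: [-179.8, 0.5, -174.5]
force: [9.1, 0.6, -3.4]
width: 0.0144
```

```bash
python3 blobs.py 17
```

```text
t 18.5 tcp [ 0.4634 -0.2626  0.1585] rot [-179.84    0.45 -174.49] F [ 9.1  0.6 -3.4] T [ 0.25 -2.82  0.11] w 0.0144
wrist [([139, 248], [115, 202, 53, 97], 2963), ([221, 251], [166, 202, 84, 86], 3117)]
```

Tipped to about 36°. Next I clamp hard and draw back briskly so the padlocks slide off into the pan.

Request:
jog_arm:
  moves:
    - {"delta_pos":[0,0,0],"roll":0,"gripper":0.0}
    - {"delta_pos":[0,0,0],"roll":0,"gripper":0.0}
    - {"delta_pos":[-0.03,0,-0.003],"roll":0,"gripper":0.0}
    - {"delta_pos":[-0.03,0,-0.004],"roll":0,"gripper":0.0}
    - {"delta_pos":[0,0,0],"roll":0,"gripper":0.0}
  grip_force: 120

```text
t: 19.05
tcp_pos: [0.5236, -0.2553, 0.1646]
eef_rot: [-180.0, 0.2, -174.3]
force: [0.4, 1.8, -2.1]
width: 0.0143
```

```bash
python3 blobs.py 18 scene
python3 - <<'E'
import cv2,numpy as np
a=cv2.imread("pics/wrist18.png"); b=cv2.imread("pics/scene18.png")[230:420,60:260]
b=cv2.resize(b,None,fx=1.9,fy=1.9); a=cv2.resize(a[:,100:540],None,fx=.9,fy=.9)
h=max(a.shape[0],b.shape[0]); pad=lambda i:cv2.copyMakeBorder(i,0,h-i.shape[0],0,0,0)
cv2.imwrite("pics/m18.png",np.hstack([pad(a),pad(b)]))
E
```

```text
t 19.05 tcp [ 0.5236 -0.2553  0.1646] rot [-179.96    0.22 -174.34] F [ 0.4  1.8 -2.1] T [ 0.15 -0.06  0.11] w 0.0143
wrist [([140, 113], [116, 107, 45, 22], 486), ([225, 147], [208, 128, 34, 40], 1140), ([172, 184], [123, 145, 121, 68], 4254)]
scene [([157, 307], [152, 301, 12, 13], 71), ([123, 319], [116, 314, 14, 10], 57), ([133, 326], [126, 321, 16, 10], 69)]
```

The wrist force is back to the empty-scoop weight (about 2.1 N). Lifting and checking.

Request:
jog_arm:
  moves:
    - {"delta_pos":[0,0,-0.01],"roll":0,"gripper":0.0}
    - {"delta_pos":[0,0,-0.02],"roll":0,"gripper":0.0}
    - {"delta_pos":[0,0,-0.025],"roll":0,"gripper":0.0}
    - {"delta_pos":[0,0,-0.015],"roll":0,"gripper":0.0}
    - {"delta_pos":[0,0,0],"roll":0,"gripper":0.0}

```text
t: 19.65
tcp_pos: [0.5193, -0.2579, 0.2365]
eef_rot: [-179.9, 0.2, -174.6]
force: [1.0, -0.2, -2.9]
width: 0.0149
```

```bash
python3 blobs.py 19 scene
python3 - <<'E'
import cv2,numpy as np
a=cv2.imread("pics/wrist19.png"); b=cv2.imread("pics/scene19.png")[150:420,60:430]
b=cv2.resize(b,None,fx=1.15,fy=1.15); a=cv2.resize(a[:,80:560],(370,370))
h=max(a.shape[0],b.shape[0]); pad=lambda i:cv2.copyMakeBorder(i,0,h-i.shape[0],0,0,0)
cv2.imwrite("pics/m19.png",np.hstack([pad(a),pad(b)]))
E
```

```text
t 19.65 tcp [ 0.5193 -0.2579  0.2365] rot [-1.7989e+02  1.7000e-01 -1.7465e+02] F [ 1.  -0.2 -2.9] T [-0.04  0.02 -0.04] w 0.0149
wrist [([152, 122], [134, 118, 34, 16], 275), ([224, 166], [206, 134, 39, 66], 1417), ([173, 167], [142, 147, 64, 43], 1343), ([158, 190], [145, 175, 27, 28], 628)]
scene [([168, 314], [160, 310, 15, 10], 91), ([145, 332], [135, 319, 24, 25], 208)]
```

View pics/m19.png

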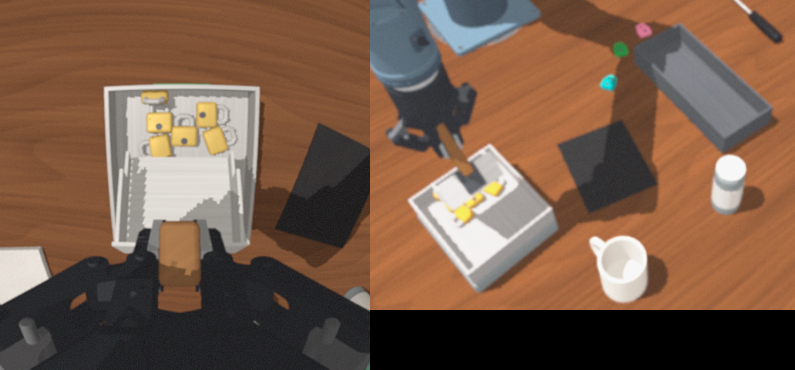

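All six padlocks lie in the pan, and the bin and scoop are empty. The scoop is still pitched mouth-down in the grip, so I'll level it on the mat by setting the lip down and drawing back and down along the reverse arc. That was picture 12 of 12.

Request:
jog_arm:
  moves:
    - {"delta_pos":[0,0,0],"roll":7.7,"gripper":0.0}
    - {"delta_pos":[0,0,0],"roll":7.65,"gripper":0.0}
    - {"delta_pos":[0.002,0.02,0],"roll":0,"gripper":0.0}
    - {"delta_pos":[0.003,0.035,0],"roll":0,"gripper":0.0}
    - {"delta_pos":[0.003,0.04,0],"roll":0,"gripper":0.0}

```text
t: 20.25
tcp_pos: [0.5261, -0.1618, 0.2324]
eef_rot: [-180.0, -0.2, 169.9]
force: [0.4, 0.0, -2.2]
width: 0.0144
```

Request:
jog_arm:
  moves:
    - {"delta_pos":[0.003,0.04,0],"roll":0,"gripper":0.0}
    - {"delta_pos":[0.002,0.04,0],"roll":0,"gripper":0.0}
    - {"delta_pos":[0.002,0.035,0],"roll":0,"gripper":0.0}
    - {"delta_pos":[0.002,0.029,0],"roll":0,"gripper":0.0}
    - {"delta_pos":[0,0,0],"roll":0,"gripper":0.0}

```text
t: 20.75
tcp_pos: [0.5428, -0.0127, 0.2323]
eef_rot: [179.9, -0.2, 170.5]
force: [-0.2, 0.1, -2.3]
width: 0.0146
```

```bash
python3 go.py .544 -.0195 .116
python3 - <<'E'
from rig import eyes
import cv2,numpy as np
s=eyes.snapshot("wrist")["color"]; cv2.imwrite("pics/w20.png",s[...,::-1])
# lip: topmost white row in scoop columns
h=cv2.cvtColor(np.ascontiguousarray(s),cv2.COLOR_RGB2HSV)
m=cv2.inRange(h,(0,0,120),(180,45,255)); c=m[:,250:380].mean(1)
print([(r,int(c[r])) for r in range(60,340,10)])
E
```

```text
t 20.75 tcp [ 0.5428 -0.0127  0.2323] rot [179.89  -0.19 170.51] F [-0.2  0.1 -2.3] T [0.04 0.02 0.04] w 0.0146
tool delta [-0.0027 -0.0067  0.1163]
[(60, 0), (70, 0), (80, 0), (90, 0), (100, 0), (110, 0), (120, 0), (130, 0), (140, 0), (150, 0), (160, 0), (170, 0), (180, 0), (190, 0), (200, 5), (210, 255), (220, 255), (230, 255), (240, 255), (250, 255), (260, 255), (270, 255), (280, 255), (290, 147), (300, 72), (310, 66), (320, 39), (330, 13)]
```

Run:
```python
from wr import *
for row in (84,204):
    d=np.array([312.6,row])-C; r=np.linalg.norm(d); th=r/K; v=np.array([*(d/r*np.sin(th)),np.cos(th)])
    o=T[:3,3]; w=T[:3,:3]@v
    for t in np.arange(.05,.4,.0005):
        p=o+w*t
        if np.hypot(p[0],p[2]+.019)>=.1345 and p[2]>0: print(row,p.round(4),47.2-np.degrees(np.arctan2(p[0],p[2]+.019))); break
```

```text
84 [0.0995 0.0007 0.0718] -0.42168914348847863
204 [0.0212 0.0008 0.1142] 38.160534436195775
```

Request:
jog_arm:
  moves:
    - {"delta_pos":[0,-0.0065,0.02],"roll":0,"gripper":0.0}
    - {"delta_pos":[0,0,0.03],"roll":0,"gripper":0.0}
    - {"delta_pos":[0,0,0.03],"roll":0,"gripper":0.0}
    - {"delta_pos":[0,0,0.02],"roll":0,"gripper":0.0}
    - {"delta_pos":[0,0,0.008],"roll":0,"gripper":0.0}

```text
t: 21.3
tcp_pos: [0.54, -0.0262, 0.1231]
eef_rot: [-179.9, -0.3, 170.0]
force: [-0.3, 0.0, -2.6]
width: 0.0146
```

Request:
jog_arm:
  moves:
    - {"delta_pos":[0,0,0.003],"roll":0,"gripper":0.0}
    - {"delta_pos":[0,0,0.003],"roll":0,"gripper":0.0}
    - {"delta_pos":[0,0,0.0],"roll":0,"gripper":0.0}
  grip_force: 30

```text
t: 21.6
tcp_pos: [0.543, -0.0249, 0.1204]
eef_rot: [180.0, 0.1, 170.1]
force: [0.5, -0.8, -2.2]
width: 0.0147
```

Request:
jog_arm:
  moves:
    - {"delta_pos":[0,0,0.003],"roll":0,"gripper":0.0}
    - {"delta_pos":[0,0,0.002],"roll":0,"gripper":0.0}
    - {"delta_pos":[0,0,0.0],"roll":0,"gripper":0.0}
  grip_force: 20

```text
t: 21.9
tcp_pos: [0.5439, -0.0248, 0.1164]
eef_rot: [180.0, 0.1, 170.1]
force: [-1.3, -0.1, 8.7]
width: 0.0144
```

Request:
jog_arm:
  moves:
    - {"delta_pos":[-0.006,0,0.002],"roll":0,"gripper":0.0}
    - {"delta_pos":[-0.009,0,0.0025],"roll":0,"gripper":0.0}

```text
t: 22.1
tcp_pos: [0.5587, -0.0273, 0.1127]
eef_rot: [179.9, 0.1, 170.1]
force: [-3.4, 1.3, 19.1]
width: 0.0146
```

```bash
cat > lip.py <<'E'
from rig import eyes
from go import delta
import cv2,numpy as np
from wr import *
delta(None)
s=eyes.snapshot("wrist")["color"]; h=cv2.cvtColor(np.ascontiguousarray(s),cv2.COLOR_RGB2HSV)
m=cv2.inRange(h,(0,0,120),(180,45,255)); c=m[:,280:350].mean(1); rows=np.where(c>128)[0]; 
row=next(r for r in rows if (c[r:r+8]>128).all())
d=np.array([312.6,row])-C; r=np.linalg.norm(d); th=r/K; v=np.array([*(d/r*np.sin(th)),np.cos(th)])
o=T[:3,3]; w=T[:3,:3]@v
for t in np.arange(.05,.4,.0005):
    p=o+w*t
    if np.hypot(p[0],p[2]+.019)>=.1345 and p[2]>0: print('row',row,'tilt',47.2-np.degrees(np.arctan2(p[0],p[2]+.019)),'lip tool',p.round(4)); break
E
python3 lip.py
```

```text
t 22.1 tcp [ 0.5587 -0.0273  0.1127] rot [1.7995e+02 1.4000e-01 1.7009e+02] F [-3.4  1.3 19.1] T [ 0.24  2.19 -0.04] w 0.0146
row 182 tilt 31.08464101520352 lip tool [0.0374 0.0007 0.1103]
```

Request:
jog_arm:
  moves:
    - {"delta_pos":[-0.009,0,0.001],"roll":0,"gripper":0.0}
    - {"delta_pos":[-0.009,0,0.003],"roll":0,"gripper":0.0}
    - {"delta_pos":[-0.0085,0,0.004],"roll":0,"gripper":0.0}

```text
t: 22.45
tcp_pos: [0.5833, -0.0316, 0.1032]
eef_rot: [180.0, -0.1, 170.1]
force: [-4.6, -0.2, 1.8]
width: 0.0147
```

```bash
python3 lip.py
```

```text
t 22.45 tcp [ 0.5833 -0.0316  0.1032] rot [ 1.7997e+02 -7.0000e-02  1.7010e+02] F [-4.6 -0.2  1.8] T [ 0.02  0.89 -0.04] w 0.0147
row 148 tilt 20.18449288080895 lip tool [0.0611 0.0007 0.1009]
```

Request:
jog_arm:
  moves:
    - {"delta_pos":[-0.008,0,0.0045],"roll":0,"gripper":0.0}
    - {"delta_pos":[-0.008,0,0.005],"roll":0,"gripper":0.0}
    - {"delta_pos":[-0.0075,0,0.0058],"roll":0,"gripper":0.0}

```text
t: 22.8
tcp_pos: [0.6069, -0.0357, 0.088]
eef_rot: [180.0, -0.0, 170.1]
force: [-1.4, 0.7, 4.7]
width: 0.0146
```

```bash
python3 lip.py
```

```text
t 22.8 tcp [ 0.6069 -0.0357  0.088 ] rot [179.98  -0.   170.1 ] F [-1.4  0.7  4.7] T [0.13 1.05 0.  ] w 0.0146
row 110 tilt 7.948417806882723 lip tool [0.0851 0.0007 0.0852]
```

Request:
jog_arm:
  moves:
    - {"delta_pos":[-0.0065,0,0.0055],"roll":0,"gripper":0.0}
    - {"delta_pos":[-0.005,0,0.005],"roll":0,"gripper":0.0}
    - {"delta_pos":[-0.002,0,0.001],"roll":0,"gripper":0.0}
    - {"delta_pos":[0,0,0],"roll":0,"gripper":0.0}

```text
t: 23.25
tcp_pos: [0.6194, -0.0379, 0.0767]
eef_rot: [180.0, -0.1, 170.1]
force: [-3.8, 1.1, 9.3]
width: 0.0144
```

```bash
python3 lip.py
```

```text
t 23.25 tcp [ 0.6194 -0.0379  0.0767] rot [ 1.7998e+02 -9.0000e-02  1.7010e+02] F [-3.8  1.1  9.3] T [0.24 1.69 0.03] w 0.0144
row 87 tilt 0.5599575598358797 lip tool [0.0979 0.0007 0.0735]
```

Request:
jog_arm:
  moves:
    - {"delta_pos":[0,0,0.001],"roll":0,"gripper":0.0}
    - {"delta_pos":[0,0,0.0],"roll":0,"gripper":0.0}
    - {"delta_pos":[0,0,0],"roll":0,"gripper":0.018}
    - {"delta_pos":[0,0,0],"roll":0,"gripper":0.03}
    - {"delta_pos":[0,0,0],"roll":0,"gripper":0.05}

```text
t: 23.8
tcp_pos: [0.6202, -0.0381, 0.0746]
eef_rot: [180.0, 0.0, 170.1]
force: [-0.3, 0.3, 0.4]
width: 0.0432
```

Request:
jog_arm:
  moves:
    - {"delta_pos":[0,0,0],"roll":0,"gripper":0.055}
    - {"delta_pos":[0,0,0],"roll":0,"gripper":0.055}
    - {"delta_pos":[0,0,-0.01],"roll":0,"gripper":0.055}
    - {"delta_pos":[0,0,-0.02],"roll":0,"gripper":0.055}
    - {"delta_pos":[0,0,-0.03],"roll":0,"gripper":0.055}

```text
t: 24.3
tcp_pos: [0.6188, -0.0381, 0.1343]
eef_rot: [-180.0, -0.2, 170.1]
force: [0.4, 0.9, 0.6]
width: 0.055
```

Request:
jog_arm:
  moves:
    - {"delta_pos":[0,0,-0.03],"roll":0,"gripper":0.055}
    - {"delta_pos":[0,0,-0.03],"roll":0,"gripper":0.055}
    - {"delta_pos":[0,0,-0.03],"roll":0,"gripper":0.055}
    - {"delta_pos":[0,0,-0.005],"roll":0,"gripper":0.055}
    - {"delta_pos":[0,0,0],"roll":0,"gripper":0.055}

```text
t: 24.8
tcp_pos: [0.6206, -0.0382, 0.231]
eef_rot: [180.0, 0.2, 170.1]
force: [0.7, -0.4, -0.5]
width: 0.0548
```

```bash
python3 go.py
python3 - <<'E'
from rig import eyes,telemetry
import cv2,numpy as np
from wr import *
o=telemetry.observe(); s=eyes.snapshot("wrist")["color"]; cv2.imwrite("pics/w30.png",s[...,::-1])
h=cv2.cvtColor(np.ascontiguousarray(s),cv2.COLOR_RGB2HSV)
w=cv2.inRange(h,(0,0,125),(180,45,255)); n,l,st,ce=cv2.connectedComponentsWithStats(w)
P=lambda uv,z:wray(uv,o['tcp_pos'],o['eef_rot'],z).round(3)
for i in range(1,n):
    if st[i,4]>1500:
        ys,xs=np.where(l==i); q=cv2.boxPoints(cv2.minAreaRect(np.c_[xs,ys].astype(np.float32))); print(st[i].tolist(),ce[i].round().tolist(),[P(u,.02).tolist() for u in q])
b=cv2.inRange(h,(5,90,60),(20,255,255)); print('wood col',b[225:320,230:400].mean(1)[::8].astype(int))
p=eyes.snapshot("scene")["color"]; cv2.imwrite("pics/s30.png",p[...,::-1]); 
g=cv2.imread("pics/scene0.png")[...,::-1]
d=np.abs(g.astype(int)-p).max(2)>45; d=cv2.morphologyEx(d.astype(np.uint8),cv2.MORPH_OPEN,np.ones((3,3)))
n,l,st,ce=cv2.connectedComponentsWithStats(d); print('changed',[st[i].tolist() for i in range(1,n) if st[i,4]>25])
hh=cv2.cvtColor(np.ascontiguousarray(p),cv2.COLOR_RGB2HSV); y=cv2.inRange(hh,(20,110,130),(32,255,255)); n,l,st,ce=cv2.connectedComponentsWithStats(y)
print('yellow',[st[i].tolist() for i in range(1,n) if st[i,4]>8 and st[i,1]>120])
E
```

```text
t 24.8 tcp [ 0.6206 -0.0382  0.231 ] rot [1.7997e+02 1.5000e-01 1.7009e+02] F [ 0.7 -0.4 -0.5] T [ 0.03  0.   -0.03] w 0.0548
[0, 33, 168, 237, 17007] [91.0, 168.0] [[0.358, -0.427, 0.02], [0.398, -0.21, 0.02], [0.623, -0.189, 0.02], [0.637, -0.398, 0.02]]
[260, 104, 106, 96, 9879] [313.0, 152.0] [[0.515, -0.069, 0.02], [0.532, 0.028, 0.02], [0.623, 0.014, 0.02], [0.605, -0.087, 0.02]]
[437, 284, 58, 62, 1627] [459.0, 306.0] [[0.757, 0.063, 0.02], [0.721, 0.109, 0.02], [0.774, 0.151, 0.02], [0.814, 0.103, 0.02]]
[235, 301, 54, 101, 3932] [263.0, 353.0] [[0.842, -0.178, 0.02], [0.708, -0.122, 0.02], [0.726, -0.074, 0.02], [0.862, -0.121, 0.02]]
[0, 307, 72, 110, 4466] [30.0, 362.0] [[0.714, -0.596, 0.02], [0.677, -0.45, 0.02], [0.824, -0.422, 0.02], [0.891, -0.573, 0.02]]
wood col [255 255 255 255 255 255 255 255 205 199 156 142]
changed [[81, 0, 15, 12, 113], [103, 0, 5, 8, 28], [164, 0, 286, 263, 21352], [356, 0, 45, 33, 772], [92, 9, 6, 5, 26], [145, 8, 16, 24, 247], [398, 8, 13, 17, 118], [91, 15, 8, 10, 60], [74, 22, 9, 12, 84], [101, 26, 20, 7, 87], [122, 26, 11, 6, 44], [76, 34, 30, 54, 419], [150, 35, 15, 46, 252], [361, 34, 8, 10, 52], [100, 44, 8, 15, 83], [324, 92, 35, 17, 318], [313, 113, 38, 18, 314], [207, 131, 9, 4, 29], [197, 169, 15, 5, 50], [313, 187, 43, 56, 1267], [301, 195, 14, 13, 145], [352, 221, 26, 27, 219], [355, 237, 13, 12, 75], [366, 250, 11, 6, 49], [373, 256, 9, 6, 34], [361, 258, 7, 6, 31], [310, 270, 107, 53, 2146], [279, 274, 16, 20, 72], [274, 280, 11, 30, 111], [268, 284, 5, 19, 60], [241, 298, 16, 26, 98], [115, 300, 63, 46, 1206]]
yellow [[126, 300, 48, 43, 714], [121, 314, 8, 6, 24], [115, 319, 8, 4, 17]]
```

```bash
python3 - <<'E'
import cv2,numpy as np
a=cv2.imread("pics/scene0.png");b=cv2.imread("pics/s30.png")
for n,(x,y,w,h) in dict(can=(350,280,45,60),mug=(248,350,60,65),driver=(365,138,58,52)).items():
    t=a[y:y+h,x:x+w]; s=b[y-8:y+h+8,x-8:x+w+8]; r=cv2.matchTemplate(s,t,cv2.TM_CCOEFF_NORMED); print(n,cv2.minMaxLoc(r)[1::2])
m=cv2.imread("pics/wrist3.png");
E
python3 - <<'E'
from rig import job
print(job.close_job())
E
```

```text
can (0.9416134357452393, (8, 9))
mug (0.9992060661315918, (8, 8))
driver (0.9935286641120911, (8, 8))
the job is handed in; nothing more can be done
None
```

I scooped up all six padlocks and tipped them into the scale pan. The scoop is back standing on its mat and released, and I handed the job in at about 25 s.

**How it went:**
- **Scooping:** It took two pushes. One padlock slid back off the lip after the first push, but stayed inside the bin.
- **Tipping:** At the minimum 20 N grip the loaded scoop didn't tip under its own weight. I pressed its lip low against the pan's inner wall to turn it about the gripper pads, and reversed that on the mat to level it again.

**Last checks:**
- **Padlocks:** The last picture I viewed showed six in the pan and an empty bin and scoop. After release, the scene image showed brass-yellow only in the pan.
- **Scoop:** It measured within about 1° of level just before release, and its footprint lay inside the mat afterwards. I checked it by measurement only, because all 12 picture views were used.
- **Bystanders:** The mug and screwdriver matched their starting images with no shift. The oil can matched less well (0.94, 1 pixel off). I put that down to the arm's shadow, since the arm never came near it, but did not confirm it.
- **Look-alikes:** The green, pink and turquoise padlocks were not re-measured. They looked untouched in the last picture I viewed, taken before the scoop was returned.

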